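# Run a relay into the test hood on a sticking slide

### The job

Stand the relay upright in the white nest on the sled and let go of it. Then push the sled by its orange post along the rail into the blue hood: it sticks at first, so lean on it steadily until it comes free, without letting it shoot off, and keep going until you feel it come firmly, but not hard, against the end stop hidden in the hood. Let go with the sled fully home and the relay still standing in its nest, and do not disturb the transformer, the solder spool or the dropper bottle.

Things in the scene. Friction and masses are not known exactly. Their poses are not given: they have to be found in the camera images.
- relay: Loose relay, a clear box with a copper-coloured inside on a black foot, 21 (own x) x 27 (own y) x 34 mm high, 30 g, standing on the bench. Origin: centre of its underside, z up. It, the transformer and the spool change places from run to run.
- slide_fixture: Fixed aluminium plate 360 x 70 x 8 mm on the bench with a steel rail along its middle. Origin: centre of the plate's underside, on the bench. The sled travels along its +x (roughly to the robot's left); y across, z up. Its place and heading vary.
- test_hood: Blue hood fixed over the +x end of the rail, 110 long, 82 wide, roof 102 mm, lamps 108 mm above the bench; open only at its mouth, which faces -x; passage 72 mm wide. Origin: centre of its footprint, 8 mm above the bench, 55 mm inside the mouth; axes as the fixture. The hidden end stop stands differently by up to 25 mm: the sled is home with its nose 55 to 80 mm inside, 115 to 170 mm from its start.
- sled: Dark steel sled, slides only along the rail; deck 150 x 50 mm, top 36 mm above the bench. Origin: on the rail's top; x along the travel to the hood, deck from -95 to +55 mm (nose). For its first 20 to 50 mm old gum holds it (push of 8 to 12 N), then it drags with 2 to 4 N and stays where left. At the stop, 8 to 20 N at the post is firm (5 N or more on the stop); over 25 N on the stop is too hard.
- sled_handle (a point): Middle of the flat top of the sled's orange post, 88 mm above the bench. The post is 16 mm thick along the travel and 28 mm wide across it, with upright faces, from the deck (36 mm) to 88 mm above the bench; 75 mm behind the sled's origin. Axes as the sled. When home it stands 50 to 75 mm before the hood's mouth.
- sled_nest (a point): Centre of the floor of the white nest on the sled, on the deck top, 36 mm above the bench. The pocket is 27 mm along the sled's x and 33 mm across, open above, its rim 8 mm high and 4 mm thick. The relay fits with its own x along or against the sled's x, 3 mm play each side. The nest is 100 mm ahead of the post. Axes as the sled.
- buffer (a joint): Travel in m of the rubber buffer on the hidden end stop: 0 = out, untouched; 0.006 = pushed in solid by the sled's nose (fully home). It yields these 6 mm under less than 1 N, then it is solid.
- transformer: Loose small transformer, 41 x 47 x 47 mm, dark with a brown winding, 190 g; leave it alone. Origin: centre of its underside.
- spool: Loose white spool of solder, 52 mm across, 36 mm high; leave it alone. Origin: centre of its underside.
- bottle: Loose white dropper bottle with a red cap, 38 mm across, 109 mm high, standing beyond the rail; leave it alone. Origin: centre of its underside.

How it is judged:
By the outcome, as a careful person would: the job done as asked, in the order asked, and still so for the second after the job is handed in, with the robot touching nothing.
It also fails if it takes over 61 s, if anything falls off the work surface, if the arm or the gripper's body presses on something with over 40 N, if the wrist force passes 120 N, or if a joint passes its speed limit or range.

### The arm

A 7-joint arm with a two-finger parallel gripper is mounted at the origin on a cart in front of the work surface, level with it; the furniture and walls round the work are solid. World frame = base frame: x ahead of the robot, y to its left, z up, the work surface at z = 0. Lengths are in m, angles in rad, forces in N, time in s.
With the tool pointing down it reaches from about 0.425 to 1.025 m from the base axis. Payload 3.6 kg.
Tool frame: the origin (TCP) lies at the very end of the fingers, on their centre line; the grasp point (between the pads) lies 19 mm behind it; z points along the fingers, y is the line along which they close (so a half turn about z gives the same grasp; the last joint's range is limited). The gripper opens to 85 mm and grips with 20 to 120 N. Pads are 22 mm wide; open, the fingers measure 114 mm over their backs; the gripper's body (76 mm by 85 mm) begins 54 mm behind the grasp point. The pads swing forward as they close: fully open they stand 13 mm farther back than shut.
Start: joints at [-1.256, 0.591, 0.048, 1.609, -0.033, 0.943, -0.034], TCP at [0.288, 0.665, 0.231] pointing down, gripper open.
Joint ranges: [-2.69, 2.69], [-0.47, 2.24], [-1.27, 1.36], [0.19, 2.51], [-1.53, 4.68], [0.08, 2.07], [-3.09, 3.09]. Speed limits (rad/s): [2.57, 2.57, 3.14, 3.14, 3.14, 3.14, 3.14].

### API

Orientations are given as a 3x3 rotation matrix whose columns are the frame's x, y, z axes.
In Python, from rig import sensors, capture, robot gives the robot as it stands. The module is installed in compiled form; this text tells all that it offers.
- The arm moves only by the tool carry_out, never from a script. Its argument "series" is a list of rows, each a list of 3 entries, a list of its own where there are three numbers: the shift along the tool's x, y, z in mm, then the turn, a rotation vector about the tool's x, y, z in units of 5 degrees (1.0 is 5 degrees), then the opening, from -1 (shut) to 1 (fully open). A call has 1 to 5 rows; each row shifts and turns the commanded pose from where the row before left it, along the tool's axes as they then stand; what a row does not reach is not made up. A row lasts 1/12 s, in which the tool goes at most 41.7 mm and 7.16 degrees, less where a joint would pass 70% of its speed; a pose out of reach is approached as far as the arm can. A call with a gripper value outside its range is refused whole. The fingers move at their own pace and stop on an object; "newtons" is the grip in N (left out, the last holds). Time passes only in rows, so rows that do not move let the fingers close. It gives the time, the measured TCP pose, the force, the opening and the grip force at its end, in the units of the state.
- sensors.get_state(): the state, without advancing time (a new reading comes with each control period).
- capture(name): name is "scene" or "side" or "wrist"; returns a dict with "img" (400x640x3 uint8, blue, green, red), "camera_matrix" (3x3 intrinsics, pixels), "R" (3x3) and "t" (3): a world point X has camera coordinates R X + t. Camera axes: x right, y down, z forward; pixel columns grow to the right and rows downward; lengths in m; the calibration is good to about 2 mm. A picture is of the moment at which its call begins. There is no depth.
- robot.job_done(): hands the job in; it is judged then, once.
The state is a dict: "time": time; "q": joint angles; "qvel": joint speeds; "tau": joint torques, N m; "eef_pos": TCP position; "eef_rot": TCP orientation; "contact_force": force on the tool from outside, world axes, zero at the start; "torque": the same for the moment, N m; "width": finger opening in m; "gripper_force": force on a finger pad.
Only numpy, scipy, OpenCV 4.12 (cv2) and the standard library are available. Lean on these libraries where they do the work, as an engineer would, in place of code of your own. Each camera call takes 0.05 s, during which the arm holds its last target. There are 200 camera calls.

## Working session

There is one attempt and no reset: what is moved stays moved. The work goes in short steps, Python scripts to look and compute and a tool call to move; the robot and the scene stay as the last step left them, time stands still between calls to the robot, and variables do not carry over. Pictures are saved under pics/ and viewed, at most 10 in all, crops included, and the job is handed in when it is done.

Besides the shell and the picture viewer there is one more tool, called after ">>>" by a JSON object that holds its "method" and its "body". carry_out: Moves the arm, as the interface text tells. Its arguments: {"type":"object","properties":{"series":{"type":"array"},"newtons":{"type":"number"}},"required":["series"]}

```bash
mkdir -p pics
cat > h.py <<'E'
import numpy as np, cv2
from rig import sensors, capture, robot
def ray(c,u,v,z):
    K,R,t=c["camera_matrix"],np.array(c["R"]),np.array(c["t"])
    d=R.T@np.linalg.inv(K)@np.array([u,v,1.]); o=-R.T@t
    return o+d*(z-o[2])/d[2]
def proj(c,X):
    p=np.array(c["camera_matrix"])@(np.array(c["R"])@np.array(X)+np.array(c["t"])); return p[:2]/p[2]
E
python3 - <<'E'
from h import *
import pickle
for n in("scene","side"):
    c=capture(n);cv2.imwrite(f"pics/{n}0.png",c["img"]);pickle.dump(c,open(n+".pkl","wb"))
    print(n,-np.array(c["R"]).T@c["t"])
s=sensors.get_state();print(s["time"],s["eef_pos"],s["eef_rot"],s["contact_force"],s["width"])
E
```

```text
scene [-0.31542609 -0.67413894  0.73870835]
side [ 0.21741434 -0.787247    0.54759231]
0.1 [0.28790338 0.66456603 0.23023151] [[-9.17609224e-01  3.97483058e-01 -7.28395319e-04]
 [ 3.97483714e-01  9.17607228e-01 -1.91637470e-03]
 [-9.33456659e-05 -2.04800838e-03 -9.99997898e-01]] [ 0.30811274  0.24003297 -0.27647962] 0.08572942586281052
```

View pics/scene0.png

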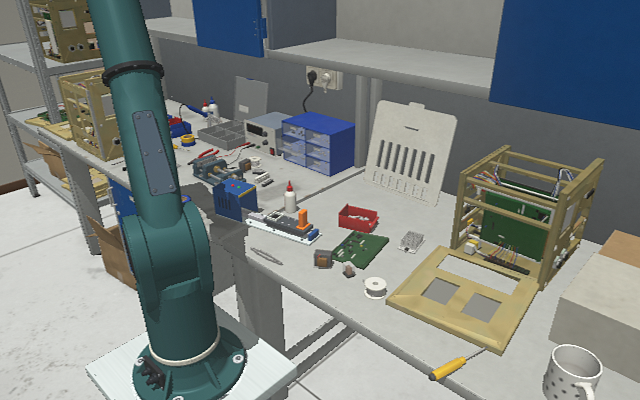

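View pics/side0.png

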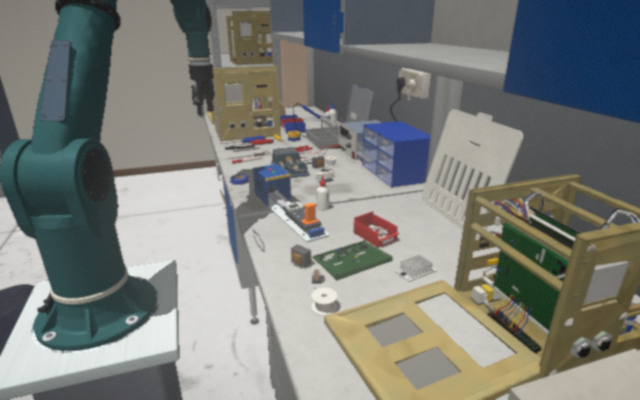

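Scene: the hood is at (236,198), the orange post at (303,217), the transformer at (323,258), the relay at (348,269) and the spool at (375,287). I'll enlarge that region to measure.

Run:
```python
from h import *
import pickle
a=pickle.load(open("scene.pkl","rb"));b=pickle.load(open("side.pkl","rb"))
A=cv2.resize(a["img"][170:310,200:400],None,fx=4,fy=4,interpolation=cv2.INTER_CUBIC)
cv2.imwrite("pics/crop.png",A)
for n,u,v,z in[("relay",348,276,0),("transf",323,267,0),("spool",375,295,0),("post top",303,209,.088)]: print(n,ray(a,u,v,z))
for n,u,v,z in[("relay",316,281,0),("transf",301,264,0),("post top",310,204,.088)]: print("side",n,ray(b,u,v,z))
```

```text
relay [ 0.44570107 -0.04532984  0.        ]
transf [0.4309182  0.02896995 0.        ]
spool [ 0.43192215 -0.14288368  0.        ]
post top [0.50980366 0.17988802 0.088     ]
side relay [ 0.45025895 -0.04856843  0.        ]
side transf [0.43737156 0.02898686 0.        ]
side post top [0.50369959 0.16779499 0.088     ]
```

View pics/crop.png

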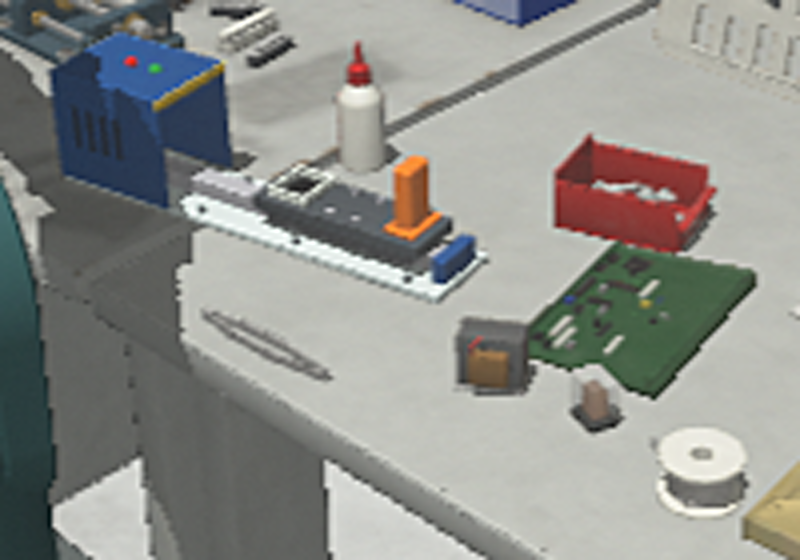

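Run:
```python
from h import *
import pickle
a=pickle.load(open("scene.pkl","rb"))
f=lambda n,x,y,z:print(n,ray(a,200+(x+.5)/4-.5,170+(y+.5)/4-.5,z).round(4))
f("post",412,162,.088);f("nest",297,182,.044);f("bottle",362,160,.005);f("plateNR",435,300,.008);f("plateFR",487,258,.008);f("hood nearest top",166,108,.102);f("hood far top",222,67,.102)
f("relay",596,408,0);f("spool",701,490,0);f("transf",492,378,0)
f("rl",572,405,0);f("rn",598,431,0);f("rr",620,412,0)
s=sensors.get_state();R=np.array(s["eef_rot"]);print(R.T@(np.array([.447,-.046,.2])-s["eef_pos"])*1e3)
c=capture("wrist");print("wristcam in tool",R.T@(-np.array(c["R"]).T@c["t"]-s["eef_pos"]),R.T@np.array(c["R"])[2])
```

```text
post [0.5044 0.1759 0.088 ]
nest [0.4799 0.2755 0.044 ]
bottle [0.5841 0.3168 0.005 ]
plateNR [0.4734 0.125  0.008 ]
plateFR [0.5393 0.1363 0.008 ]
hood nearest top [0.4227 0.3519 0.102 ]
hood far top [0.4953 0.3746 0.102 ]
relay [ 0.4612 -0.0343  0.    ]
spool [ 0.4405 -0.136   0.    ]
transf [0.4398 0.0386 0.    ]
rl [ 0.4531 -0.0207  0.    ]
rn [ 0.4432 -0.0512  0.    ]
rr [ 0.4684 -0.0486  0.    ]
[-428.42412452 -588.72040036   31.47727521]
wristcam in tool [ 7.57726022e-02 -6.25734592e-05 -1.44583761e-01] [-2.95565020e-01 -2.00910214e-04  9.55322604e-01]
```

>>> {"method": "carry_out", "body": {"series": [[[-21.7,-29,1.5],[0,0,0],1],[[-21.7,-29,1.5],[0,0,0],1],[[-21.7,-29,1.5],[0,0,0],1],[[-21.7,-29,1.5],[0,0,0],1],[[-21.7,-29,1.5],[0,0,0],1]], "newtons": 30}}

```text
time: 0.57
eef_pos: [0.3301, 0.4872, 0.2234]
eef_rot: [[-0.918, 0.397, -0.0], [0.397, 0.918, -0.001], [-0.0, -0.001, -1.0]]
contact_force: [0.5, -0.5, 0.1]
width: 0.0852
gripper_force: 0.0
```

>>> {"method": "carry_out", "body": {"series": [[[-21.7,-29,1.5],[0,0,0],1],[[-21.7,-29,1.5],[0,0,0],1],[[-21.7,-29,1.5],[0,0,0],1],[[-21.7,-29,1.5],[0,0,0],1],[[-21.7,-29,1.5],[0,0,0],1]]}}

```text
time: 0.98
eef_pos: [0.3721, 0.3111, 0.2162]
eef_rot: [[-0.918, 0.397, 0.0], [0.397, 0.918, -0.0], [-0.0, -0.0, -1.0]]
contact_force: [1.0, 0.1, -0.2]
width: 0.0854
gripper_force: 0.0
```

>>> {"method": "carry_out", "body": {"series": [[[-21.7,-29,1.5],[0,0,0],1],[[-21.7,-29,1.5],[0,0,0],1],[[-21.7,-29,1.5],[0,0,0],1],[[-21.7,-29,1.5],[0,0,0],1],[[-21.7,-29,1.5],[0,0,0],1]]}}

```text
time: 1.4
eef_pos: [0.4139, 0.135, 0.2088]
eef_rot: [[-0.918, 0.397, 0.0], [0.397, 0.918, 0.0], [-0.0, 0.0, -1.0]]
contact_force: [0.8, 0.3, 0.4]
width: 0.0854
gripper_force: 0.0
```

>>> {"method": "carry_out", "body": {"series": [[[-21.7,-29,1.5],[0,0,0],1],[[-21.7,-29,1.5],[0,0,0],1],[[-21.7,-29,1.5],[0,0,0],1],[[-21.7,-29,1.5],[0,0,0],1],[[-21.7,-29,1.5],[0,0,0],1]]}}

```text
time: 1.82
eef_pos: [0.4559, -0.0412, 0.2013]
eef_rot: [[-0.918, 0.397, 0.0], [0.397, 0.918, 0.0], [-0.0, 0.0, -1.0]]
contact_force: [0.8, 0.7, 0.7]
width: 0.0857
gripper_force: 0.0
```

>>> {"method": "carry_out", "body": {"series": [[[0,0,0],[0,0,0],1],[[0,0,0],[0,0,0],1]]}}

```text
time: 1.98
eef_pos: [0.4561, -0.042, 0.2013]
eef_rot: [[-0.915, 0.403, 0.0], [0.403, 0.915, -0.001], [-0.0, -0.001, -1.0]]
contact_force: [0.1, 0.2, 0.2]
width: 0.0854
gripper_force: 0.0
```

Run:
```python
from h import *
import pickle
c=capture("wrist");pickle.dump(c,open("w1.pkl","wb"));cv2.imwrite("pics/w1.png",c["img"])
s=sensors.get_state();print(s["time"],s["eef_pos"],s["eef_rot"],s["q"])
print(proj(c,[.455,-.04,0]))
```

```text
2.0333 [ 0.45569975 -0.04004574  0.20118399] [[-9.16699069e-01  3.99578019e-01 -4.73280825e-04]
 [ 3.99578005e-01  9.16699188e-01  1.26622248e-04]
 [ 4.84451615e-04 -7.30381113e-05 -9.99999880e-01]] [-0.14706382  0.30814501  0.16803459  2.22708686 -0.08852105  0.61275666
  1.24543662]
[326.89361131 166.76647298]
```

View pics/w1.png

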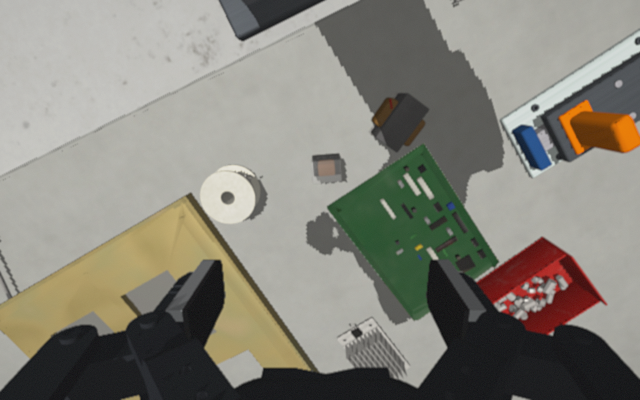

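The wrist view shows the relay at about (328,167), the transformer at (400,122), the spool at (228,195) and the orange post at (605,130). I'll enlarge the relay to read its yaw.

Run:
```python
from h import *
import pickle
c=pickle.load(open("w1.pkl","rb"))
cv2.imwrite("pics/w1c.png",cv2.resize(c["img"][140:195,290:370],None,fx=10,fy=10,interpolation=cv2.INTER_CUBIC))
```

```text
(no output)
```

View pics/w1c.png

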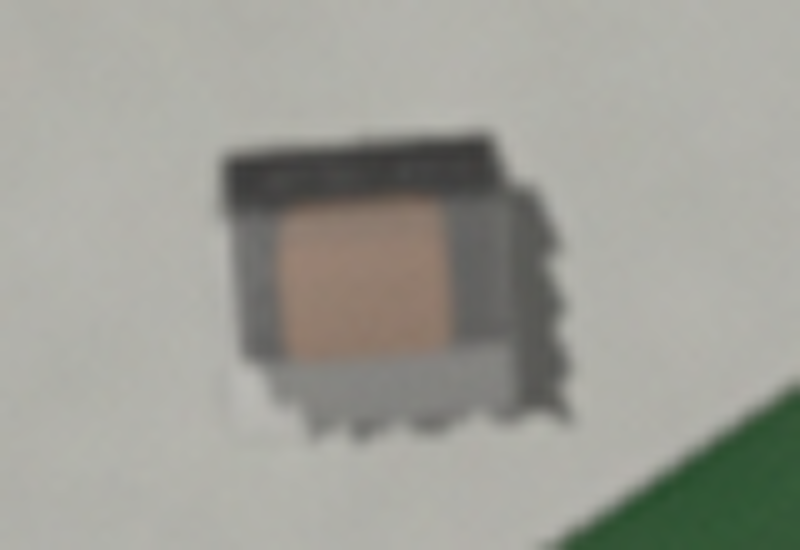

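The foot's corners in the crop are about (222,155), (492,135), (513,345) and (243,360), with the long side nearly horizontal.

Run:
```python
from h import *
import pickle
c=pickle.load(open("w1.pkl","rb"))
P=[ray(c,290+(x+.5)/10-.5,140+(y+.5)/10-.5,.005)[:2] for x,y in[(222,155),(492,135),(513,345),(243,360)]]
P=np.array(P);print(P,P.mean(0))
for i in range(4):
  d=P[(i+1)%4]-P[i];print(np.linalg.norm(d),np.degrees(np.arctan2(d[1],d[0])))
for n,u,v,z in[("post",622,131,.088)]:print(ray(c,u,v,z))
```

```text
[[ 0.43717791 -0.04854712]
 [ 0.44610173 -0.02333921]
 [ 0.46648923 -0.0297468 ]
 [ 0.45696781 -0.05521597]] [ 0.45168417 -0.03921228]
0.026740856076286228 70.50557973696344
0.02137071356423949 -17.44742409981416
0.027190737637461042 -110.49782322215971
0.020883333393108185 161.37707593235695
[0.50024758 0.1757442  0.088     ]
```

>>> {"method": "carry_out", "body": {"series": [[[4,-0.5,0],[0,0,-0.9],0.1],[[0,0,40],[0,0,0],0.1],[[0,0,40],[0,0,0],0.1],[[0,0,35],[0,0,0],0.1],[[0,0,0],[0,0,0],0.1]]}}

```text
time: 2.45
eef_pos: [0.4478, -0.0359, 0.0812]
eef_rot: [[-0.947, 0.32, -0.012], [0.32, 0.947, 0.001], [0.012, -0.003, -1.0]]
contact_force: [-1.5, 0.9, -0.8]
width: 0.0472
gripper_force: 0.0
```

>>> {"method": "carry_out", "body": {"series": [[[0,0,0],[0,0,0],0.1],[[0,0,0],[0,0,0],0.1],[[0,0,0],[0,0,0],0.1]]}}

```text
time: 2.7
eef_pos: [0.4535, -0.0378, 0.0884]
eef_rot: [[-0.946, 0.323, 0.004], [0.323, 0.946, 0.0], [-0.004, 0.002, -1.0]]
contact_force: [0.4, 0.3, -0.1]
width: 0.0466
gripper_force: 0.0
```

Run:
```python
from h import *
c=capture("wrist");cv2.imwrite("pics/w2.png",c["img"])
s=sensors.get_state();print(s["eef_pos"],s["eef_rot"],s["width"])
```

```text
[ 0.45357208 -0.03794508  0.08849793] [[-9.46184592e-01  3.23594683e-01  4.60424483e-03]
 [ 3.23598839e-01  9.46194358e-01  1.67834141e-04]
 [-4.30220025e-03  1.64873036e-03 -9.99989386e-01]] 0.04729613537454089
```

View pics/w2.png

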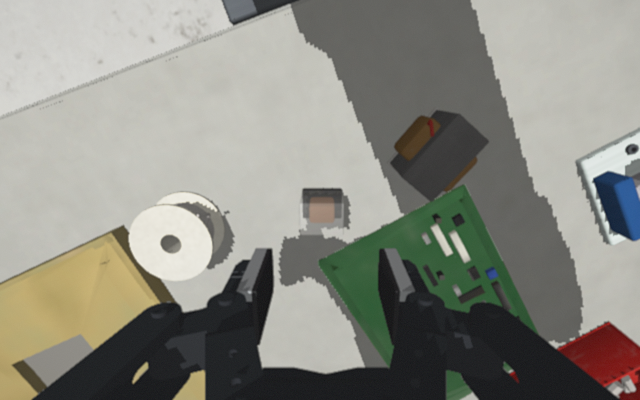

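The relay sits centred between the fingers at (322,210), and the transformer is clear of the right finger. Going down to grip it.

>>> {"method": "carry_out", "body": {"series": [[[1.5,0,30],[0,0,0],0.1],[[0,0,30],[0,0,0],0.1],[[0,0,13],[0,0,0],0.1],[[0,0,0],[0,0,0],0.1],[[0,0,0],[0,0,0],0.1]]}}

```text
time: 3.17
eef_pos: [0.4514, -0.0378, 0.0143]
eef_rot: [[-0.946, 0.324, 0.002], [0.324, 0.946, 0.0], [-0.002, 0.001, -1.0]]
contact_force: [0.4, 0.3, 0.3]
width: 0.0471
gripper_force: 0.0
```

>>> {"method": "carry_out", "body": {"series": [[[0,0,0],[0,0,0],-0.6],[[0,0,0],[0,0,0],-0.6],[[0,0,0],[0,0,0],-0.6],[[0,0,0],[0,0,0],-0.6],[[0,0,0],[0,0,0],-0.6]], "newtons": 25}}

```text
time: 3.58
eef_pos: [0.4518, -0.0379, 0.015]
eef_rot: [[-0.946, 0.324, 0.003], [0.324, 0.946, -0.0], [-0.003, 0.001, -1.0]]
contact_force: [-1.0, -0.2, 7.5]
width: 0.0266
gripper_force: 25.1
```

Run:
```python
from h import *
s=sensors.get_state();print(s["eef_pos"],s["eef_rot"],s["width"],s["gripper_force"],s["contact_force"],s["q"])
```

```text
[ 0.45182622 -0.0379299   0.01503473] [[-9.45935380e-01  3.24336347e-01  3.49151407e-03]
 [ 3.24337863e-01  9.45941294e-01 -1.38556604e-04]
 [-3.34770628e-03  1.00136462e-03 -9.99993895e-01]] 0.026619725244973674 25.098407864570618 [-1.04968562 -0.17470793  7.51639861] [-0.04173013  0.66983206  0.03415507  2.3370695  -0.15893746  0.13314394
  1.38301372]
```

>>> {"method": "carry_out", "body": {"series": [[[0,0,-20],[0,0,0],-0.6],[[0,0,-40],[0,0,0],-0.6],[[0,0,-40],[0,0,0],-0.6],[[0,0,-40],[0,0,0],-0.6],[[0,0,-5],[0,0,0],-0.6]]}}

```text
time: 4.0
eef_pos: [0.4542, -0.0381, 0.1648]
eef_rot: [[-0.946, 0.325, 0.013], [0.325, 0.946, 0.0], [-0.012, 0.005, -1.0]]
contact_force: [0.8, 0.5, -1.7]
width: 0.0266
gripper_force: 25.0
```

>>> {"method": "carry_out", "body": {"series": [[[7.5,30.5,0],[0,0,0],-0.6],[[7.5,30.5,0],[0,0,0],-0.6],[[7.5,30.5,0],[0,0,0],-0.6],[[7.5,30.5,0],[0,0,0],-0.6],[[7.5,30.5,0],[0,0,0],-0.6]]}}

```text
time: 4.42
eef_pos: [0.4644, 0.12, 0.1593]
eef_rot: [[-0.946, 0.324, 0.001], [0.324, 0.946, 0.001], [-0.001, 0.001, -1.0]]
contact_force: [-0.4, -0.4, 0.5]
width: 0.0264
gripper_force: 25.0
```

>>> {"method": "carry_out", "body": {"series": [[[7.5,30.5,0],[0,0,0],-0.6],[[7.5,30.5,0],[0,0,0],-0.6],[[7.5,30.5,0],[0,0,0],-0.6],[[7.5,30.5,0],[0,0,0],-0.6],[[7.5,30.5,0],[0,0,0],-0.6]]}}

```text
time: 4.83
eef_pos: [0.4782, 0.2765, 0.1592]
eef_rot: [[-0.946, 0.324, 0.001], [0.324, 0.946, 0.001], [-0.0, 0.001, -1.0]]
contact_force: [0.3, -0.2, -0.4]
width: 0.0267
gripper_force: 25.0
```

>>> {"method": "carry_out", "body": {"series": [[[0,0,0],[0,0,1.15],-0.6],[[0,0,0],[0,0,1.15],-0.6],[[0,0,0],[0,0,1.15],-0.6],[[0,0,0],[0,0,1.15],-0.6],[[0,0,0],[0,0,1.15],-0.6]]}}

```text
time: 5.25
eef_pos: [0.4782, 0.275, 0.1591]
eef_rot: [[-0.67, 0.742, 0.0], [0.742, 0.67, 0.001], [0.0, 0.001, -1.0]]
contact_force: [0.1, -0.2, 0.0]
width: 0.0263
gripper_force: 25.0
```

>>> {"method": "carry_out", "body": {"series": [[[0,0,0],[0,0,1.15],-0.6],[[0,0,0],[0,0,1.15],-0.6],[[0,0,0],[0,0,1.15],-0.6],[[0,0,0],[0,0,1.15],-0.6],[[0,0,0],[0,0,1.1],-0.6]]}}

```text
time: 5.67
eef_pos: [0.4781, 0.2751, 0.1591]
eef_rot: [[-0.234, 0.972, 0.0], [0.972, 0.234, 0.001], [0.001, 0.001, -1.0]]
contact_force: [0.0, -0.1, -1.5]
width: 0.0266
gripper_force: 25.0
```

>>> {"method": "carry_out", "body": {"series": [[[0,0,0],[0,0,0],-0.6],[[0,0,0],[0,0,0],-0.6]]}}

```text
time: 5.83
eef_pos: [0.4782, 0.2751, 0.1588]
eef_rot: [[-0.242, 0.97, 0.0], [0.97, 0.242, 0.0], [0.0, 0.0, -1.0]]
contact_force: [-0.0, 0.4, -0.3]
width: 0.0267
gripper_force: 25.0
```

Run:
```python
from h import *
import pickle
c=capture("wrist");pickle.dump(c,open("w3.pkl","wb"));cv2.imwrite("pics/w3.png",c["img"])
s=sensors.get_state();print(s["time"],s["eef_pos"],s["eef_rot"],s["width"],s["q"])
```

```text
5.8833 [0.47829908 0.27511213 0.15873597] [[-2.41510123e-01  9.70398266e-01  2.56040897e-04]
 [ 9.70398192e-01  2.41509963e-01  5.34753283e-04]
 [ 4.57087231e-04  3.77609954e-04 -9.99999824e-01]] 0.02621951296684581 [-0.92585959  0.51229046  0.44201077  2.07453812 -0.36531736  0.62836946
  0.00926255]
```

View pics/w3.png

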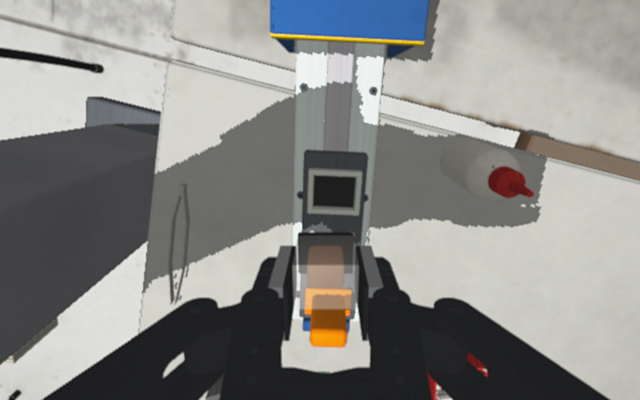

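The nest's pocket shows at about (334,192), with the held relay below it at (326,270). The post is at (328,325), the bottle at (495,175) and the hood's mouth at row 42.

Run:
```python
from h import *
import pickle
c=pickle.load(open("w3.pkl","rb"));im=c["img"]
g=im[160:226,300:372].max(2);print(g[32,::3],g[::3,34])
m=(g[:,:]<60).astype('uint8')
n,l,st,ce=cv2.connectedComponentsWithStats(m)
k=l[32,34]; pts=np.argwhere(l==k)[:,::-1].astype(np.float32)+[300,160]
print(k,st[k],ce[k])
r=cv2.minAreaRect(pts.astype(np.float32));print(r)
s=np.array([0.47829908,0.27511213]);R=np.array([[-.2415,.9704],[.9704,.2415]])
# rail/deck edges -> heading
def lin(n,A,B,z):
  d=(ray(c,*B,z)-ray(c,*A,z))[:2];print(n,np.degrees(np.arctan2(d[1],d[0])))
lin("plateL",(294,225),(295,60),.008);lin("plateR",(368,240),(384,50),.008)
for n,u,v in[("a",310,171),("b",359,171),("c",363,214),("d",307,214)]: print(n,ray(c,u,v,.044))
P=np.mean([ray(c,u,v,.044) for u,v in[(310,171),(359,171),(363,214),(307,214)]],0);print("nest",P,R.T@(P[:2]-s)*1e3)
# relay foot far edge, bottom z
for n,u,v in[("rl",298,234),("rr",354,234)]:
  Q=ray(c,u,v,.1587-.015+.005)[:2];print(n,R.T@(Q-s)*1e3)
big=cv2.resize(im[150:330,260:400],None,fx=4,fy=3.3,interpolation=cv2.INTER_CUBIC);cv2.imwrite("pics/w3c.png",big)
```

```text
[ 64  57  61 132 119  28  32  30  31  33  33  31  32  31  32  31  32  29
  63 133 117  58 141 142] [ 59  61  60  92 138 114  28  30  32  27  31  32  31  32  36  33 108 136
  98  59  60  59]
26 [  14   16   41   31 1193] [33.67560771 31.03185247]
((333.70001220703125, 191.09999084472656), (40.367408752441406, 29.560386657714844), 2.602562189102173)
plateL 102.12909100787262
plateR 101.61767247160303
a [0.46260551 0.28859309 0.044     ]
b [0.49887352 0.29761488 0.044     ]
c [0.51132758 0.26482538 0.044     ]
d [0.46827001 0.25411742 0.044     ]
nest [0.48526916 0.27628769 0.044     ] [-0.54250659  7.04766201]
rl [  9.56819735 -13.49128974]
rr [ 9.56290439 13.45458161]
```

View pics/w3c.png

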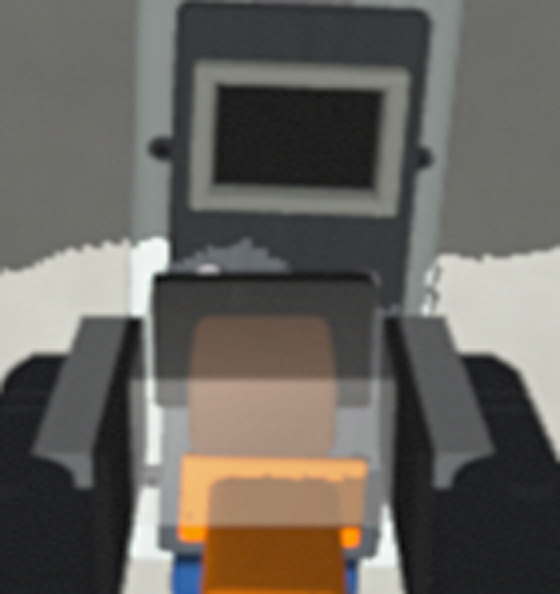

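Run:
```python
from h import *
import pickle
c=pickle.load(open("w3.pkl","rb"))
s=np.array([0.47829908,0.27511213]);R=np.array([[-.2415,.9704],[.9704,.2415]])
px=lambda x,y:(260+(x+.5)/4-.5,150+(y+.5)/3.3-.5)
for name,L,z in[("outer",[(197,62),(410,68),(396,215),(190,208)],.044),("floor",[(218,87),(380,91),(376,189),(215,183)],.044)]:
  P=np.array([ray(c,*px(*p),z)[:2] for p in L])
  print(name,P.mean(0),R.T@(P.mean(0)-s)*1e3)
  for i in range(4):
    d=P[(i+1)%4]-P[i];print(np.linalg.norm(d),np.degrees(np.arctan2(d[1],d[0])))
for q in[(155,280),(375,280)]: print(R.T@(ray(c,*px(*q),.1487)[:2]-s)*1e3)
```

```text
outer [0.48465219 0.27690761] [0.20805257 6.59866796]
0.04059382267854289 11.973693074067315
0.03611789310798627 -78.63733307997778
0.040844774941615765 -168.53738525766315
0.03575713862837645 100.95694865148116
floor [0.48437665 0.27723254] [0.58990968 6.4097509 ]
0.03106380592406563 12.208103764921022
0.024029704051841946 -76.47439824013483
0.03170872891743301 -168.75936437480243
0.023488123436498098 101.99369384477578
[  9.30789364 -13.3168132 ]
[ 9.30267279 13.1600332 ]
```

>>> {"method": "carry_out", "body": {"series": [[[1.2,6.6,0],[0,0,0.45],-0.6],[[0,0,35],[0,0,0],-0.6],[[0,0,35],[0,0,0],-0.6],[[0,0,22],[0,0,0],-0.6],[[0,0,0],[0,0,0],-0.6]]}}

```text
time: 6.3
eef_pos: [0.4817, 0.2765, 0.0628]
eef_rot: [[-0.202, 0.979, -0.007], [0.979, 0.202, -0.003], [-0.002, -0.008, -1.0]]
contact_force: [0.1, 0.0, 0.3]
width: 0.0265
gripper_force: 25.0
```

>>> {"method": "carry_out", "body": {"series": [[[0,0,0],[0,0,0],-0.6],[[0,0,0],[0,0,0],-0.6]]}}

```text
time: 6.47
eef_pos: [0.4857, 0.2779, 0.0675]
eef_rot: [[-0.201, 0.98, 0.002], [0.98, 0.201, 0.001], [0.001, 0.002, -1.0]]
contact_force: [-0.1, 0.1, 0.7]
width: 0.0268
gripper_force: 25.0
```

Run:
```python
from h import *
c=capture("wrist");cv2.imwrite("pics/w4.png",cv2.resize(c["img"][180:400,220:440],None,fx=2.7,fy=2.7,interpolation=cv2.INTER_CUBIC))
s=sensors.get_state();print(s["eef_pos"],s["eef_rot"],s["width"])
p=np.array(s["eef_pos"]);e=np.array([.4846,.2770,0])-p;print(np.array(s["eef_rot"]).T@e)
```

```text
[0.4859471 0.2781269 0.0679009] [[-0.20088355  0.97961183  0.00254263]
 [ 0.9796146   0.20088008  0.00155785]
 [ 0.00101532  0.00280375 -0.99999555]] 0.02663194448938414
[-0.00090226 -0.00173639  0.06789542]
```

View pics/w4.png

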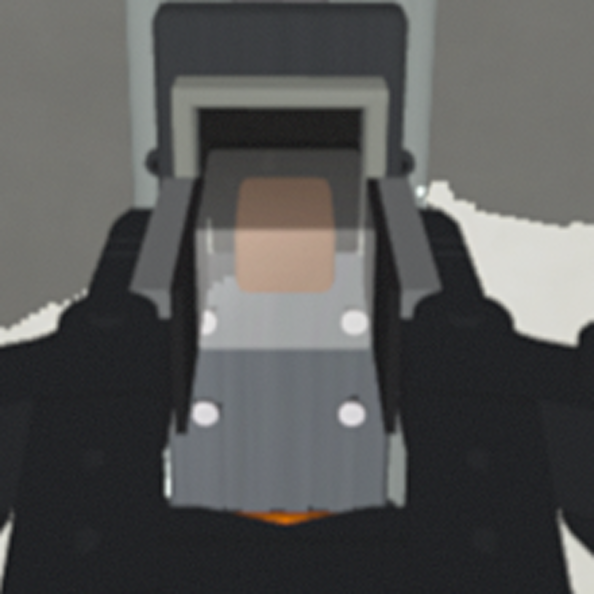

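Both the nest rim (columns 175–388) and the relay foot (205–362) are centred at about 282 in this crop. Now a check along the sled.

Run:
```python
from h import *
c=capture("wrist");s=sensors.get_state();R=np.array(s["eef_rot"]);p=np.array(s["eef_pos"])
px=lambda x,y:(220+(x+.5)/2.7-.5,180+(y+.5)/2.7-.5)
print(c["camera_matrix"][0],p)
for n,x,y,z in[("outer far L",173,78,.044),("outer far R",388,78,.044),("inner far L",197,107,.044),("inner far R",365,107,.044),("foot L top",207,150,.058),("foot R top",362,150,.058),("foot L bot",207,150,.053)]:
  print(n,(R.T@(ray(c,*px(x,y),z)-p))[:2]*1e3)
```

```text
[347.65180275   0.         325.28461663] [0.48598572 0.27824462 0.06804214]
outer far L [ 17.65001669 -21.61609992]
outer far R [17.60393689 19.1667437 ]
inner far L [ 11.7788606  -17.22947487]
inner far R [11.739301   14.94757428]
foot L top [  8.89789387 -14.26898468]
foot R top [ 8.85976068 13.35056092]
foot L bot [  6.7435065  -14.72110842]
```

>>> {"method": "carry_out", "body": {"series": [[[0.9,-0.8,0],[0,0,0],-0.6],[[0,0,5],[0,0,0],-0.6],[[0,0,4],[0,0,0],-0.6],[[0,0,3],[0,0,0],-0.6],[[0,0,0],[0,0,0],-0.6]]}}

```text
time: 6.98
eef_pos: [0.4832, 0.2783, 0.0537]
eef_rot: [[-0.201, 0.98, -0.001], [0.98, 0.201, -0.001], [-0.0, -0.001, -1.0]]
contact_force: [-0.4, 0.4, 0.1]
width: 0.0264
gripper_force: 25.0
```

>>> {"method": "carry_out", "body": {"series": [[[0,0,1],[0,0,0],-0.6],[[0,0,1],[0,0,0],-0.6],[[0,0,0],[0,0,0],-0.6],[[0,0,0],[0,0,0],-0.6]]}}

```text
time: 7.32
eef_pos: [0.4838, 0.2784, 0.0523]
eef_rot: [[-0.201, 0.98, -0.0], [0.98, 0.201, -0.0], [-0.0, -0.0, -1.0]]
contact_force: [-0.1, -1.3, -0.2]
width: 0.0264
gripper_force: 25.0
```

>>> {"method": "carry_out", "body": {"series": [[[0,0,1],[0,0,0],-0.6],[[0,0,0],[0,0,0],-0.6],[[0,0,0],[0,0,0],-0.6]]}}

```text
time: 7.57
eef_pos: [0.4837, 0.2785, 0.0513]
eef_rot: [[-0.201, 0.98, 0.0], [0.98, 0.201, 0.0], [0.0, 0.0, -1.0]]
contact_force: [0.1, -0.1, 0.3]
width: 0.0266
gripper_force: 25.0
```

>>> {"method": "carry_out", "body": {"series": [[[0,0,0],[0,0,0],-0.2],[[0,0,0],[0,0,0],-0.1],[[0,0,0],[0,0,0],0],[[0,0,0],[0,0,0],0.1],[[0,0,0],[0,0,0],0.1]]}}

```text
time: 7.98
eef_pos: [0.4838, 0.2785, 0.0513]
eef_rot: [[-0.201, 0.98, 0.0], [0.98, 0.201, 0.0], [0.0, 0.0, -1.0]]
contact_force: [0.2, 0.1, 0.2]
width: 0.0467
gripper_force: 0.0
```

>>> {"method": "carry_out", "body": {"series": [[[0,0,0],[0,0,0],0.1],[[0,0,-10],[0,0,0],0.1],[[0,0,-20],[0,0,0],0.1],[[0,0,-40],[0,0,0],0.1],[[0,0,-40],[0,0,0],0.1]]}}

```text
time: 8.4
eef_pos: [0.4826, 0.2777, 0.162]
eef_rot: [[-0.2, 0.98, -0.003], [0.98, 0.2, -0.002], [-0.002, -0.003, -1.0]]
contact_force: [0.6, 0.9, 0.3]
width: 0.047
gripper_force: 0.0
```

>>> {"method": "carry_out", "body": {"series": [[[0,0,0],[0,0,0],0.1],[[-30,0,0],[0,0,0],0.1],[[-30,0,0],[0,0,0],0.1],[[0,0,0],[0,0,0],0.1],[[0,0,0],[0,0,0],0.1]]}}

```text
time: 8.82
eef_pos: [0.4962, 0.2174, 0.1623]
eef_rot: [[-0.196, 0.981, 0.001], [0.981, 0.196, -0.0], [-0.0, 0.001, -1.0]]
contact_force: [-0.5, 1.0, 0.4]
width: 0.0469
gripper_force: 0.0
```

Run:
```python
from h import *
import pickle
c=capture("wrist");pickle.dump(c,open("w5.pkl","wb"));cv2.imwrite("pics/w5.png",c["img"])
s=sensors.get_state();print(s["time"],s["eef_pos"],s["eef_rot"],s["width"],s["q"])
```

```text
8.8667 [0.49590735 0.21914466 0.16196529] [[-1.98842669e-01  9.80031327e-01  4.37777040e-04]
 [ 9.80031292e-01  1.98842391e-01  6.08333169e-04]
 [ 5.09136930e-04  5.49997789e-04 -9.99999719e-01]] 0.046654671013204994 [-0.83754553  0.49986034  0.46135895  2.09362807 -0.37342218  0.62597265
  0.08135465]
```

View pics/w5.png

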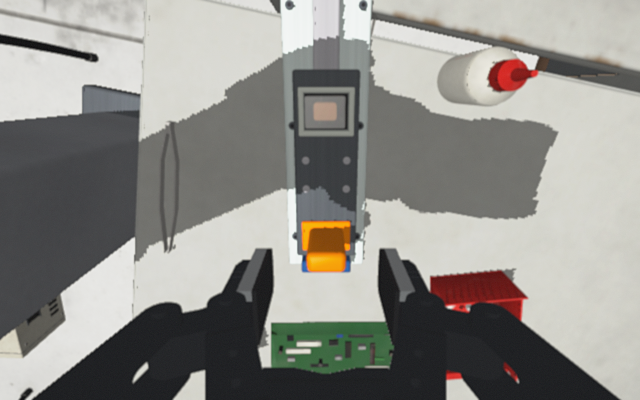

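The relay stands in its nest at (325,111), with the orange post's top at (327,261) and the bottle clear. Working out the shift to the post.

Run:
```python
from h import *
import pickle
c=pickle.load(open("w5.pkl","rb"));s=sensors.get_state();R=np.array(s["eef_rot"]);p=np.array(s["eef_pos"])
im=c["img"];h=cv2.cvtColor(im,cv2.COLOR_BGR2HSV)
m=((h[...,0]>5)&(h[...,0]<20)&(h[...,1]>180)&(h[...,2]>200)).astype('uint8');m[:245]=0;m[280:]=0
y,x=np.where(m);print(x.min(),x.max(),y.min(),y.max(),np.mean(x),np.mean(y))
for q in[(327,261),(304,272),(351,272),(304,252),(351,252)]:
  Q=ray(c,*q,.088);print(Q,(R.T@(Q-p))*1e3)
Q=np.array([.5046,.1791,.088]);print("from nest",R.T@(Q-p)*1e3)
```

```text
303 349 245 270 327.6049107142857 260.6986607142857
[0.50461363 0.18003026 0.088     ] [-40.10217317   0.71414623  73.94528836]
[0.49040332 0.16841849 0.088     ] [-48.65645265 -15.52131112  73.93200359]
[0.52291718 0.17490564 0.088     ] [-48.76398498  17.63320989  73.95018376]
[0.48763678 0.18368856 0.088     ] [-33.14119979 -15.19626897  73.94008176]
[0.51954157 0.19005591 0.088     ] [-33.24503113  17.33752247  73.95792241]
from nest [-41.01114669   0.515818    73.94471649]
```

>>> {"method": "carry_out", "body": {"series": [[[-20,0.6,0],[0,0,0],0.1],[[-20.5,0,0],[0,0,0],0.1],[[0,0,0],[0,0,0],0.1],[[0,0,35],[0,0,0],0.1],[[0,0,35],[0,0,0],0.1]]}}

```text
time: 9.28
eef_pos: [0.5067, 0.1826, 0.0923]
eef_rot: [[-0.202, 0.979, 0.006], [0.979, 0.202, 0.003], [0.002, 0.006, -1.0]]
contact_force: [0.5, 0.5, 0.2]
width: 0.0474
gripper_force: 0.0
```

>>> {"method": "carry_out", "body": {"series": [[[0,0,20],[0,0,0],0.1],[[0,0,14],[0,0,0],0.1],[[0,0,0],[0,0,0],0.1],[[0,0,0],[0,0,0],0.1],[[0,0,0],[0,0,0],0.1]]}}

```text
time: 9.7
eef_pos: [0.505, 0.1812, 0.058]
eef_rot: [[-0.202, 0.979, 0.001], [0.979, 0.202, 0.001], [0.001, 0.001, -1.0]]
contact_force: [-0.1, -0.0, 0.4]
width: 0.0467
gripper_force: 0.0
```

>>> {"method": "carry_out", "body": {"series": [[[0,0,0],[0,0,0],-0.1],[[0,0,0],[0,0,0],-0.2],[[0,0,0],[0,0,0],-0.3],[[0,0,0],[0,0,0],-0.6],[[0,0,0],[0,0,0],-0.6]], "newtons": 60}}

```text
time: 10.12
eef_pos: [0.5041, 0.1804, 0.0584]
eef_rot: [[-0.2, 0.98, -0.0], [0.98, 0.2, 0.001], [0.001, -0.0, -1.0]]
contact_force: [-2.7, -0.5, 6.7]
width: 0.027
gripper_force: 58.7
```

Run:
```python
from h import *
s=sensors.get_state();R=np.array(s["eef_rot"]);print(s["time"],s["eef_pos"],R[:,0],s["width"],s["gripper_force"],R.T@s["contact_force"],s["torque"])
```

```text
10.1167 [0.50412047 0.18037987 0.05835499] [-0.20034473  0.97972484  0.00110532] 0.027047656507854772 58.72328460216522 [ 0.07691479 -2.69528681 -6.7394126 ] [-0.02913432  0.40548554  0.00571884]
```

>>> {"method": "carry_out", "body": {"series": [[[0.5,0,0],[0,0,0],-0.6],[[0.5,0,0],[0,0,0],-0.6],[[0.5,0,0],[0,0,0],-0.6],[[0.5,0,0],[0,0,0],-0.6],[[0,0,0],[0,0,0],-0.6]]}}

```text
time: 10.53
eef_pos: [0.5041, 0.1804, 0.0584]
eef_rot: [[-0.199, 0.98, 0.0], [0.98, 0.199, -0.001], [-0.001, 0.0, -1.0]]
contact_force: [-1.4, -3.2, 6.8]
width: 0.0271
gripper_force: 58.7
```

>>> {"method": "carry_out", "body": {"series": [[[1,0,0],[0,0,0],-0.6],[[1,0,0],[0,0,0],-0.6],[[1,0,0],[0,0,0],-0.6],[[0,0,0],[0,0,0],-0.6]]}}

```text
time: 10.87
eef_pos: [0.504, 0.1808, 0.0584]
eef_rot: [[-0.198, 0.98, 0.001], [0.98, 0.198, -0.004], [-0.004, 0.001, -1.0]]
contact_force: [0.2, -8.1, 6.3]
width: 0.0271
gripper_force: 58.6
```

>>> {"method": "carry_out", "body": {"series": [[[0.5,0,0],[0,0,0],-0.6],[[0.5,0,0],[0,0,0],-0.6],[[0.5,0,0],[0,0,0],-0.6],[[0.5,0,0],[0,0,0],-0.6],[[0.5,0,0],[0,0,0],-0.6]]}}

```text
time: 11.28
eef_pos: [0.5037, 0.1824, 0.0584]
eef_rot: [[-0.197, 0.98, 0.002], [0.98, 0.197, -0.005], [-0.005, 0.001, -1.0]]
contact_force: [1.0, -9.3, 7.6]
width: 0.0272
gripper_force: 58.6
```

>>> {"method": "carry_out", "body": {"series": [[[0.5,0,0],[0,0,0],-0.6],[[0.5,0,0],[0,0,0],-0.6],[[0.5,0,0],[0,0,0],-0.6],[[0.5,0,0],[0,0,0],-0.6],[[0.5,0,0],[0,0,0],-0.6]]}}

```text
time: 11.7
eef_pos: [0.5032, 0.1849, 0.0584]
eef_rot: [[-0.197, 0.98, 0.002], [0.98, 0.197, -0.005], [-0.005, 0.001, -1.0]]
contact_force: [0.1, -8.6, 6.1]
width: 0.0274
gripper_force: 58.6
```

>>> {"method": "carry_out", "body": {"series": [[[1,0,0],[0,0,0],-0.6],[[1,0,0],[0,0,0],-0.6],[[1,0,0],[0,0,0],-0.6],[[1,0,0],[0,0,0],-0.6],[[1,0,0],[0,0,0],-0.6]]}}

```text
time: 12.12
eef_pos: [0.5022, 0.1899, 0.0584]
eef_rot: [[-0.197, 0.98, 0.002], [0.98, 0.197, -0.004], [-0.005, 0.001, -1.0]]
contact_force: [-0.1, -8.5, 6.0]
width: 0.0275
gripper_force: 58.7
```

>>> {"method": "carry_out", "body": {"series": [[[1.5,0,0],[0,0,0],-0.6],[[1.5,0,0],[0,0,0],-0.6],[[1.5,0,0],[0,0,0],-0.6],[[1.5,0,0],[0,0,0],-0.6],[[1.5,0,0],[0,0,0],-0.6]]}}

```text
time: 12.53
eef_pos: [0.5007, 0.1973, 0.0584]
eef_rot: [[-0.197, 0.98, 0.002], [0.98, 0.197, -0.004], [-0.005, 0.001, -1.0]]
contact_force: [0.2, -9.3, 6.5]
width: 0.0273
gripper_force: 58.7
```

>>> {"method": "carry_out", "body": {"series": [[[1.5,0,0],[0,0,0],-0.6],[[1.5,0,0],[0,0,0],-0.6],[[1.5,0,0],[0,0,0],-0.6],[[1.5,0,0],[0,0,0],-0.6],[[1.5,0,0],[0,0,0],-0.6]]}}

```text
time: 12.95
eef_pos: [0.4993, 0.2047, 0.0584]
eef_rot: [[-0.198, 0.98, 0.002], [0.98, 0.198, -0.004], [-0.005, 0.001, -1.0]]
contact_force: [0.3, -9.3, 7.2]
width: 0.0276
gripper_force: 58.7
```

>>> {"method": "carry_out", "body": {"series": [[[1.5,0,0],[0,0,0],-0.6],[[1.5,0,0],[0,0,0],-0.6],[[1.5,0,0],[0,0,0],-0.6],[[1.5,0,0],[0,0,0],-0.6],[[1.5,0,0],[0,0,0],-0.6]]}}

```text
time: 13.37
eef_pos: [0.4975, 0.2135, 0.0583]
eef_rot: [[-0.198, 0.98, 0.001], [0.98, 0.198, -0.003], [-0.003, 0.0, -1.0]]
contact_force: [-0.5, -3.3, 6.0]
width: 0.0272
gripper_force: 58.8
```

>>> {"method": "carry_out", "body": {"series": [[[1.5,0,0],[0,0,0],-0.6],[[1.5,0,0],[0,0,0],-0.6],[[1.5,0,0],[0,0,0],-0.6],[[1.5,0,0],[0,0,0],-0.6],[[1.5,0,0],[0,0,0],-0.6]]}}

```text
time: 13.78
eef_pos: [0.4956, 0.2229, 0.0583]
eef_rot: [[-0.199, 0.98, 0.0], [0.98, 0.199, -0.001], [-0.001, 0.0, -1.0]]
contact_force: [-0.8, -3.3, 5.0]
width: 0.0272
gripper_force: 58.8
```

>>> {"method": "carry_out", "body": {"series": [[[1.5,0,0],[0,0,0],-0.6],[[1.5,0,0],[0,0,0],-0.6],[[1.5,0,0],[0,0,0],-0.6],[[1.5,0,0],[0,0,0],-0.6],[[1.5,0,0],[0,0,0],-0.6]]}}

```text
time: 14.2
eef_pos: [0.4941, 0.2303, 0.0583]
eef_rot: [[-0.199, 0.98, 0.0], [0.98, 0.199, -0.001], [-0.001, 0.0, -1.0]]
contact_force: [-0.7, -2.1, 4.7]
width: 0.0272
gripper_force: 58.8
```

>>> {"method": "carry_out", "body": {"series": [[[2.5,0,0],[0,0,0],-0.6],[[2.5,0,0],[0,0,0],-0.6],[[2.5,0,0],[0,0,0],-0.6],[[2.5,0,0],[0,0,0],-0.6],[[2.5,0,0],[0,0,0],-0.6]]}}

```text
time: 14.62
eef_pos: [0.4917, 0.2425, 0.0583]
eef_rot: [[-0.199, 0.98, 0.001], [0.98, 0.199, -0.001], [-0.001, 0.0, -1.0]]
contact_force: [-0.7, -2.6, 5.8]
width: 0.027
gripper_force: 58.8
```

>>> {"method": "carry_out", "body": {"series": [[[2.5,0,0],[0,0,0],-0.6],[[2.5,0,0],[0,0,0],-0.6],[[2.5,0,0],[0,0,0],-0.6],[[2.5,0,0],[0,0,0],-0.6],[[2.5,0,0],[0,0,0],-0.6]]}}

```text
time: 15.03
eef_pos: [0.4892, 0.2548, 0.0584]
eef_rot: [[-0.199, 0.98, 0.001], [0.98, 0.199, -0.001], [-0.001, 0.0, -1.0]]
contact_force: [-0.4, -2.4, 6.2]
width: 0.0267
gripper_force: 58.8
```

>>> {"method": "carry_out", "body": {"series": [[[2.5,0,0],[0,0,0],-0.6],[[2.5,0,0],[0,0,0],-0.6],[[2.5,0,0],[0,0,0],-0.6],[[2.5,0,0],[0,0,0],-0.6],[[2.5,0,0],[0,0,0],-0.6]]}}

```text
time: 15.45
eef_pos: [0.4868, 0.2671, 0.0583]
eef_rot: [[-0.199, 0.98, 0.001], [0.98, 0.199, -0.001], [-0.001, 0.001, -1.0]]
contact_force: [-0.7, -2.6, 4.9]
width: 0.0272
gripper_force: 58.8
```

>>> {"method": "carry_out", "body": {"series": [[[2.5,0,0],[0,0,0],-0.6],[[2.5,0,0],[0,0,0],-0.6],[[2,0,0],[0,0,0],-0.6],[[1.5,0,0],[0,0,0],-0.6],[[1,0,0],[0,0,0],-0.6]]}}

```text
time: 15.87
eef_pos: [0.4849, 0.2766, 0.0583]
eef_rot: [[-0.2, 0.98, 0.001], [0.98, 0.2, -0.0], [-0.001, 0.001, -1.0]]
contact_force: [-1.2, -2.2, 4.4]
width: 0.0275
gripper_force: 58.8
```

>>> {"method": "carry_out", "body": {"series": [[[1,0,0],[0,0,0],-0.6],[[1,0,0],[0,0,0],-0.6],[[1,0,0],[0,0,0],-0.6],[[1,0,0],[0,0,0],-0.6],[[1,0,0],[0,0,0],-0.6]]}}

```text
time: 16.28
eef_pos: [0.484, 0.2813, 0.0583]
eef_rot: [[-0.199, 0.98, 0.001], [0.98, 0.199, -0.001], [-0.001, 0.001, -1.0]]
contact_force: [0.4, -3.7, 4.8]
width: 0.0271
gripper_force: 58.7
```

>>> {"method": "carry_out", "body": {"series": [[[1,0,0],[0,0,0],-0.6],[[1,0,0],[0,0,0],-0.6],[[1,0,0],[0,0,0],-0.6],[[1,0,0],[0,0,0],-0.6],[[1,0,0],[0,0,0],-0.6]]}}

```text
time: 16.7
eef_pos: [0.483, 0.2861, 0.0583]
eef_rot: [[-0.2, 0.98, 0.001], [0.98, 0.2, -0.001], [-0.001, 0.001, -1.0]]
contact_force: [0.4, -2.5, 4.7]
width: 0.0269
gripper_force: 58.7
```

>>> {"method": "carry_out", "body": {"series": [[[1,0,0],[0,0,0],-0.6],[[1,0,0],[0,0,0],-0.6],[[1,0,0],[0,0,0],-0.6],[[1,0,0],[0,0,0],-0.6],[[1,0,0],[0,0,0],-0.6]]}}

```text
time: 17.12
eef_pos: [0.482, 0.291, 0.0583]
eef_rot: [[-0.2, 0.98, 0.001], [0.98, 0.2, -0.001], [-0.001, 0.001, -1.0]]
contact_force: [-0.6, -2.8, 4.9]
width: 0.0273
gripper_force: 58.7
```

>>> {"method": "carry_out", "body": {"series": [[[1,0,0],[0,0,0],-0.6],[[1,0,0],[0,0,0],-0.6],[[1,0,0],[0,0,0],-0.6],[[1,0,0],[0,0,0],-0.6],[[1,0,0],[0,0,0],-0.6]]}}

```text
time: 17.53
eef_pos: [0.481, 0.296, 0.0583]
eef_rot: [[-0.199, 0.98, 0.001], [0.98, 0.199, -0.001], [-0.001, 0.001, -1.0]]
contact_force: [0.1, -1.4, 4.5]
width: 0.0268
gripper_force: 58.7
```

>>> {"method": "carry_out", "body": {"series": [[[1,0,0],[0,0,0],-0.6],[[1,0,0],[0,0,0],-0.6],[[1,0,0],[0,0,0],-0.6],[[1,0,0],[0,0,0],-0.6]]}}

```text
time: 17.87
eef_pos: [0.4802, 0.2999, 0.0583]
eef_rot: [[-0.199, 0.98, 0.001], [0.98, 0.199, -0.0], [-0.001, 0.001, -1.0]]
contact_force: [-0.1, -2.6, 4.7]
width: 0.027
gripper_force: 58.7
```

>>> {"method": "carry_out", "body": {"series": [[[1,0,0],[0,0,0],-0.6],[[1,0,0],[0,0,0],-0.6],[[1,0,0],[0,0,0],-0.6],[[1,0,0],[0,0,0],-0.6],[[1,0,0],[0,0,0],-0.6]]}}

```text
time: 18.28
eef_pos: [0.4793, 0.3048, 0.0584]
eef_rot: [[-0.199, 0.98, 0.001], [0.98, 0.199, -0.0], [-0.001, 0.001, -1.0]]
contact_force: [-0.2, -2.4, 6.1]
width: 0.0268
gripper_force: 58.7
```

>>> {"method": "carry_out", "body": {"series": [[[1,0,0],[0,0,0],-0.6],[[1,0,0],[0,0,0],-0.6],[[1,0,0],[0,0,0],-0.6],[[1,0,0],[0,0,0],-0.6]]}}

```text
time: 18.62
eef_pos: [0.4784, 0.3087, 0.0583]
eef_rot: [[-0.199, 0.98, 0.001], [0.98, 0.199, -0.001], [-0.001, 0.001, -1.0]]
contact_force: [-0.2, -2.7, 5.5]
width: 0.027
gripper_force: 58.7
```

>>> {"method": "carry_out", "body": {"series": [[[1,0,0],[0,0,0],-0.6],[[1,0,0],[0,0,0],-0.6],[[1,0,0],[0,0,0],-0.6],[[1,0,0],[0,0,0],-0.6],[[1,0,0],[0,0,0],-0.6]]}}

```text
time: 19.03
eef_pos: [0.4775, 0.3133, 0.0584]
eef_rot: [[-0.199, 0.98, 0.001], [0.98, 0.199, -0.001], [-0.001, 0.001, -1.0]]
contact_force: [-0.0, -3.7, 5.7]
width: 0.0268
gripper_force: 58.8
```

>>> {"method": "carry_out", "body": {"series": [[[1,0,0],[0,0,0],-0.6],[[1,0,0],[0,0,0],-0.6],[[1,0,0],[0,0,0],-0.6],[[1,0,0],[0,0,0],-0.6]]}}

```text
time: 19.37
eef_pos: [0.4775, 0.3136, 0.0583]
eef_rot: [[-0.198, 0.98, 0.002], [0.98, 0.198, -0.005], [-0.005, 0.001, -1.0]]
contact_force: [0.8, -9.7, 7.6]
width: 0.027
gripper_force: 58.9
```

>>> {"method": "carry_out", "body": {"series": [[[1,0,0],[0,0,0],-0.6],[[1,0,0],[0,0,0],-0.6],[[0,0,0],[0,0,0],-0.6],[[0,0,0],[0,0,0],-0.6]]}}

```text
time: 19.7
eef_pos: [0.4774, 0.3137, 0.0583]
eef_rot: [[-0.197, 0.98, 0.002], [0.98, 0.197, -0.007], [-0.007, 0.0, -1.0]]
contact_force: [1.2, -11.7, 6.8]
width: 0.0272
gripper_force: 59.0
```

>>> {"method": "carry_out", "body": {"series": [[[-1,0,0],[0,0,0],-0.6],[[-1,0,0],[0,0,0],-0.6],[[-1,0,0],[0,0,0],-0.6],[[-1,0,0],[0,0,0],-0.6],[[0,0,0],[0,0,0],-0.6]]}}

```text
time: 20.12
eef_pos: [0.4775, 0.3136, 0.0583]
eef_rot: [[-0.198, 0.98, 0.001], [0.98, 0.198, -0.002], [-0.003, 0.001, -1.0]]
contact_force: [0.8, -5.5, 5.3]
width: 0.0269
gripper_force: 58.8
```

>>> {"method": "carry_out", "body": {"series": [[[0,0,0],[0,0,0],0],[[0,0,0],[0,0,0],0.1],[[0,0,0],[0,0,0],0.1],[[0,0,0],[0,0,0],0.1],[[0,0,0],[0,0,0],0.1]]}}

```text
time: 20.53
eef_pos: [0.4763, 0.3174, 0.0573]
eef_rot: [[-0.202, 0.979, -0.0], [0.979, 0.202, 0.0], [0.0, 0.0, -1.0]]
contact_force: [0.8, -0.3, -0.3]
width: 0.047
gripper_force: 0.0
```

>>> {"method": "carry_out", "body": {"series": [[[0,0,-10],[0,0,0],0.1],[[0,0,-20],[0,0,0],0.1],[[0,0,-30],[0,0,0],0.1],[[0,0,-40],[0,0,0],0.1],[[0,0,0],[0,0,0],0.1]]}}

```text
time: 20.95
eef_pos: [0.4807, 0.3186, 0.164]
eef_rot: [[-0.2, 0.98, 0.01], [0.98, 0.2, 0.007], [0.005, 0.011, -1.0]]
contact_force: [0.4, 0.1, 0.3]
width: 0.0469
gripper_force: 0.0
```

>>> {"method": "carry_out", "body": {"series": [[[-30,0,0],[0,0,0],0.1],[[-30,0,0],[0,0,0],0.1],[[0,0,0],[0,0,0],0.1],[[0,0,0],[0,0,0],0.1],[[0,0,0],[0,0,0],0.1]]}}

```text
time: 21.37
eef_pos: [0.4886, 0.2585, 0.1577]
eef_rot: [[-0.2, 0.98, 0.0], [0.98, 0.2, 0.001], [0.001, 0.001, -1.0]]
contact_force: [0.6, -0.1, 0.4]
width: 0.0471
gripper_force: 0.0
```

Run:
```python
from h import *
c=capture("wrist");cv2.imwrite("pics/w6.png",c["img"])
s=sensors.get_state();print(s["time"],s["eef_pos"],s["contact_force"])
h=cv2.cvtColor(c["img"],cv2.COLOR_BGR2HSV)
m=((h[...,0]>5)&(h[...,0]<20)&(h[...,1]>180)&(h[...,2]>200)).astype('uint8')
n,l,st,ce=cv2.connectedComponentsWithStats(m)
for k in range(1,n):
  if st[k,4]>150: print(st[k])
a=np.array([.5046,.1797]);d=np.array([-.2028,.9792])
for t in(.130,.136):print(t,[proj(c,[*(a+d*(t+o)),.088]).round(1).tolist() for o in(-.008,.008)])
```

```text
21.4167 [0.48843272 0.25913389 0.15752184] [-0.26024866 -1.12281773  0.32810703]
0.13 [[325.1, 147.9], [325.0, 121.5]]
0.136 [[325.1, 138.2], [325.0, 111.3]]
```

Run:
```python
from h import *
im=cv2.imread("pics/w6.png");h=cv2.cvtColor(im,cv2.COLOR_BGR2HSV)
for r in range(60,175,4): print(r,h[r,325].tolist(),end=' ')
m=((h[...,0]>5)&(h[...,0]<20)&(h[...,1]>150)).astype('uint8')
n,l,st,ce=cv2.connectedComponentsWithStats(m)
print([st[k].tolist() for k in range(1,n) if st[k,4]>100])
```

```text
60 [105, 17, 61] 64 [110, 24, 63] 68 [102, 21, 61] 72 [110, 13, 60] 76 [105, 25, 62] 80 [108, 21, 62] 84 [105, 25, 62] 88 [108, 21, 61] 92 [90, 16, 62] 96 [102, 21, 62] 100 [98, 33, 62] 104 [14, 226, 156] 108 [15, 229, 156] 112 [15, 236, 122] 116 [15, 236, 149] 120 [15, 229, 158] 124 [15, 227, 157] 128 [15, 228, 154] 132 [15, 233, 153] 136 [15, 239, 143] 140 [8, 102, 85] 144 [110, 13, 59] 148 [150, 5, 110] 152 [150, 2, 109] 156 [140, 7, 111] 160 [135, 5, 111] 164 [120, 2, 111] 168 [135, 5, 112] 172 [135, 5, 111] [[299, 103, 54, 37, 1974]]
```

```bash
python3 -c "
from rig import robot
print(robot.job_done())"
```

```text
the job is handed in; nothing more can be done
None
```

The job is handed in at about 21 s: the relay was seen standing in the nest before the push, and the sled is against the end stop after about 136 mm of travel, pressed with about 12 N at the post. The post's position confirms the sled stayed home after release; the relay is now hidden in the hood, so I could not see it again, and I did not re-check the transformer, spool and bottle afterwards, though no move went near them.

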